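# Fold up a counter display's header and staple it

### The arm

A 7-joint arm with a two-finger parallel gripper is mounted at the origin on the work surface. World frame = base frame: x ahead of the robot, y to its left, z up, the work surface at z = 0. Lengths are in m, angles in rad, forces in N, time in s.
With the tool pointing down it reaches from about 0.4 to 0.85 m from the base axis. Payload 4.4 kg.
Tool frame: the origin (TCP) lies between the finger pads; the fingertips stand 8 mm ahead of it and the grasp point (between the pads) lies 11 mm behind it; z points along the fingers, y is the line along which they close (so a half turn about z gives the same grasp; the last joint's range is limited). The gripper opens to 94 mm and grips with 3 to 60 N. Pads are 16 mm wide; open, the fingers measure 119 mm over their backs; the gripper's body (75 mm by 177 mm) begins 78 mm behind the grasp point.
Start: joints at [1.203, 0.628, 0.038, 1.517, -0.027, 0.996, -0.02], TCP at [0.193, -0.621, 0.213] pointing down, gripper open.
Joint ranges: [-3.06, 3.06], [-0.37, 2.12], [-1.25, 1.32], [0.18, 2.47], [-1.1, 4.24], [0.23, 1.98], [-2.94, 2.94]. Speed limits (rad/s): [2.57, 2.57, 3.14, 3.14, 3.14, 3.14, 3.14].

### API

Orientations are given as a unit quaternion [x, y, z, w].
In Python, from rig import sensors, viewer, workorder gives the robot as it stands.
- The arm moves only by the shell command python3 -m crank 'ROWS' [OPENING] [FORCE]. ROWS is JSON, a list of rows, each a list of 4 numbers: the shift along the tool's x, y, z each as a share of 100 mm, from -1 to 1, then the turn about the tool's z as a share of 0.5 rad, from -1 to 1. A call has 1 to 20 rows; each row is the pose to reach, as a shift and turn from the pose commanded when the call began, along the tool's axes at that moment; what a row does not reach only later rows make up. A row lasts 1/12 s, in which the tool goes at most 41.7 mm and 7.16 degrees, less where a joint would pass 70% of its speed; a pose out of reach is approached as far as the arm can. A call with a number of a shift or a turn outside -1 to 1 is refused whole. A call with a gripper value outside its range is refused whole. OPENING is the opening, from -1 (shut) to 1 (fully open), set as the call begins (- or left out, the last holds). The fingers move at their own pace and stop on an object; FORCE is the grip in N (left out, the last holds). Time passes only in rows, so rows that repeat a pose let the fingers close. It gives the time, the measured TCP pose, the force, the opening and the grip force at its end, in the units of the state.
- sensors.get_state(): the state, without advancing time (a new reading comes with each control period).
- viewer.read_camera(name): name is "scene" or "top" or "wrist"; returns a dict with "image" (480x640x3 uint8, blue, green, red), "z_map" (480x640 float32, m along the optical axis (not along the pixel's ray), 0 where there is no reading), "fx", "fy", "cx", "cy" (pixels), "k1" (the pictures are not rectified: a ray, as slopes to the right and down, at radius r is drawn at 1 + k1 r^2 times it, then the intrinsics apply), "R" (3x3) and "t" (3): a world point X has camera coordinates R X + t; the wrist camera has in their place "T_tool_cam" (4x4, takes a point from camera to tool coordinates, whose origin is the TCP and whose axes are the flange's). Camera axes: x right, y down, z forward; pixel columns grow to the right and rows downward; lengths in m; the calibration is good to about 2 mm. A picture is of the moment at which its call begins: read the wrist's pose just before it.
- workorder.hand_in(): hands the job in; it is judged then, once.
The state is a dict: "t": time; "qpos": joint angles; "joint_vel": joint speeds; "tau": joint torques, N m; "eef_pos": TCP position; "orientation": TCP orientation; "wrist_force": force on the tool from outside, world axes, zero at the start; "wrist_torque": the same for the moment, N m; "finger_gap": opening from 0.0 (shut) to 1.0 (fully open); "grip_force": force on a finger pad.
Only numpy, scipy, OpenCV 4.12 (cv2) and the standard library are available. Lean on these libraries where they do the work, as an engineer would, in place of code of your own. Each camera call takes 0.05 s, during which the arm holds its last target. There are 200 camera calls.

### The job

Fold the display carton's back panel up until it stands straight upright by itself after you let go; its stiff crease springs back some way, so it must be bent beyond upright. Then press the stapler's pedal fully down to its stop, hold it there a moment to staple the panel, and let it come up again. Leave the jars in the carton, the other jars, the silver burner and the scoop where they are.

Things in the scene. Friction and masses are not known exactly. Their poses are not given: they have to be found in the camera images.
- stand: grey steel stapling stand, base plate 200 (x) x 240 (y) x 10 mm, fixed to the counter; origin at the centre of its underside, z up, -x is its front. Clamped on it an open cardboard tray 130 (x) x 190 (y) mm, centred 20 mm in front of the origin, its rim 70 mm above the counter. A dark stapling head, 44 x 75 mm, top 56 mm above the counter, stands behind the tray
- crease_mid (a point): middle of the crease (hinge line) of the header panel on the tray's back rim: 43 mm behind the stand's origin (its +x), 70 mm above the counter; the crease runs along the stand's y; axes as the stand's
- header: the header panel: stiff board 8 mm thick, 170 mm wide, reaching 127 mm from the crease. Origin mid-crease, z along the panel to its free edge, y along the crease, x normal to it (to the back when upright). It starts leaning forward over the tray, 20 to 45 degrees from upright. It needs 2 to 4 N at the free edge to fold, springs back on release (find out how far), then stays
- header_edge (a point): middle of the header panel's free edge, 127 mm from the crease; axes as the panel's
- pedal_base: the stapler's pedal box: dark steel base 135 (x) x 100 (y) x 12 mm with two cheeks 48 mm high at its back, fixed to the counter; origin at the centre of its underside, -x its front. It stands left or right of the stand, the kitchen scale on the other side
- pedal (a joint): the pedal's angle in rad: 0 at rest (sloping up to the front by 0.30 rad), 0.25 fully down at its stop. It springs back up by itself; some 5 N to start and 9 N at the stop, at the pad
- pedal_pad (a point): middle of the ribbed pad on the top face of the pedal, a bare steel plate 110 mm long and 66 mm wide, hinged 50 mm behind the pedal box's origin and 37 mm above the counter; the pad lies 83 mm in front of the hinge, about 65 mm above the counter at rest; z is vertical at rest
- pot0: bystander: little jar with a lid, diameter 49, 42 mm tall, in the tray at the stand's -y side; origin under its centre
- pot1: bystander: the same, in the middle of the tray
- pot2: bystander: the same, in the tray at the stand's +y side
- tall_jar: bystander: jar with a lid, diameter 75, 115 mm tall, on the counter; origin under its centre
- burner: bystander: silver goblet-shaped incense burner, diameter 84, 85 mm tall; origin under its centre
- red_pot: bystander: squat jar with a lid, diameter 71, 55 mm tall, on the counter; origin under its centre
- scoop: bystander: steel scoop 160 mm long lying on the counter along its x; origin under its middle

How it is judged:
By the outcome, as a careful person would: the job done as asked, in the order asked, and still so for the second after the job is handed in, with the robot touching nothing.
It also fails if it takes over 64 s, if anything falls off the work surface, if the arm or the gripper's body presses on something with over 40 N, if the wrist force passes 120 N, or if a joint passes its speed limit or range.

## Working session

There is one attempt and no reset: what is moved stays moved. The work goes in short steps, Python scripts to look and compute and a shell command to move; the robot and the scene stay as the last step left them, time stands still between calls to the robot, and variables do not carry over. Pictures are saved under pics/ and viewed, at most 10 in all, crops included, and the job is handed in when it is done.

```bash
ls; mkdir -p pics
python3 - <<'E'
from rig import sensors, viewer
import cv2
s=sensors.get_state(); print({k:s[k] for k in ('t','eef_pos','orientation','wrist_force')})
ims=[]
for n in ("scene","top"):
    c=viewer.read_camera(n); cv2.imwrite(f"pics/{n}0.png",c["image"]); print(n,c["fx"],c["k1"],c["R"],c["t"])
E
```

```text
pics
{'t': 0.0, 'eef_pos': array([ 0.19302586, -0.62002758,  0.21260275]), 'orientation': array([ 9.88639457e-01,  1.50303769e-01, -1.51683269e-04, -8.81974260e-04]), 'wrist_force': array([ 0.52027592,  0.70151145, -0.61568401])}
scene 590.9080165766978 -0.1766038000106176 [[ 0.5784859   0.81552869  0.01634071]
 [ 0.52324612 -0.35564152 -0.77442405]
 [-0.62575359  0.45654361 -0.63245582]] [-0.28635873 -0.16394785  1.61244741]
top 540.8024071345151 0.04899619333217602 [[-0.00551788 -0.99992812  0.01064451]
 [-0.98833565  0.00383324 -0.15224307]
 [ 0.15219133 -0.01136041 -0.98828576]] [0.00807824 0.5473056  1.10988218]
```

View pics/scene0.png

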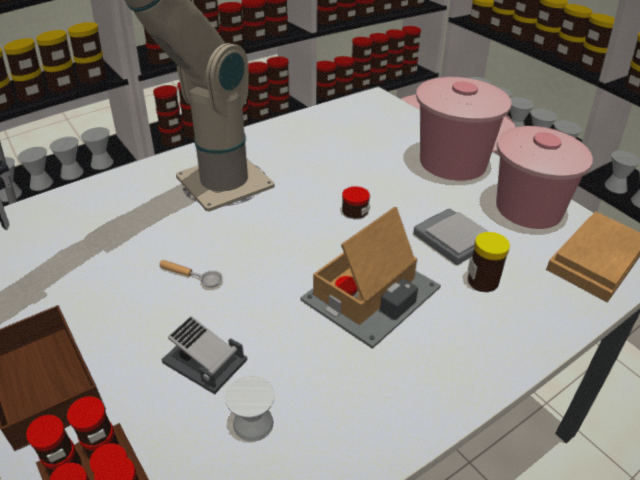

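View pics/top0.png

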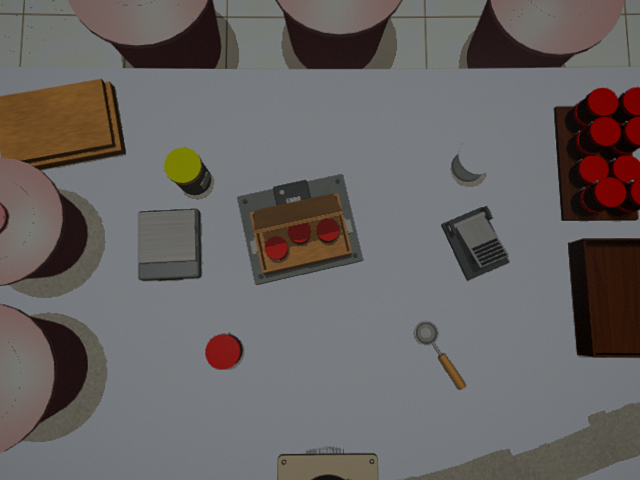

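The top view shows the stand at about (300,228), with its panel (300,210) leaning toward the robot. The pedal is at (476,243) with the pad at its front (488,252), and the scoop at (440,355). The burner is at (467,165). The red pot is at (223,351) and the tall jar at (187,170).

```bash
cat > h.py <<'E'
import numpy as np, cv2
from rig import sensors, viewer
def cloud(c):
    h,w=c["z_map"].shape
    v,u=np.mgrid[0:h,0:w].astype(np.float64)
    K=np.array([[c["fx"],0,c["cx"]],[0,c["fy"],c["cy"]],[0,0,1.]])
    r=cv2.undistortPoints(np.stack([u.ravel(),v.ravel()],1)[:,None],K,np.array([c["k1"],0,0,0.]))[:,0].reshape(h,w,2)
    z=c["z_map"]
    P=np.dstack([r[...,0]*z,r[...,1]*z,z])
    P=(P-c["t"])@c["R"]
    P[z==0]=np.nan
    return P
def plane(p):
    for _ in range(4):
        m=p.mean(0); n=np.linalg.svd(p-m,full_matrices=False)[2][2]
        d=(p-m)@n; p=p[np.abs(d)<max(2.0*d.std(),.001)]
    n=n*np.sign(n[2]); return m,n,d.std(),p
def box(p):
    return cv2.minAreaRect((p[:,:2]*1000).astype(np.float32))
E
python3 - <<'E'
from h import *
c=viewer.read_camera("top"); P=cloud(c); np.save("P.npy",P)
hsv=cv2.cvtColor(c["image"],cv2.COLOR_BGR2HSV)
def reg(x0,x1,y0,y1,m=None):
    q=P[y0:y1,x0:x1].reshape(-1,3); return q[np.isfinite(q[:,0])]
print("table",np.median(reg(350,400,300,400),0))
a=reg(232,368,168,290); print("stand base",box(a[(a[:,2]>.006)&(a[:,2]<.016)]), box(a[a[:,2]>.006]))
r=a[(a[:,2]>.062)&(a[:,2]<.078)]; print("rim z",box(r),len(r))
pan=a[a[:,2]>.085]; m,n,s,q=plane(pan); print("panel",m,n,s,len(pan),len(q),pan[:,2].max(),box(pan))
b=reg(430,515,200,285); print("ped base",box(b[(b[:,2]>.008)&(b[:,2]<.018)]),box(b[b[:,2]>.006]))
pd=b[b[:,2]>.03]; m,n,s,q=plane(pd); print("pedal",m,n,s,len(pd),len(q),box(q),q[:,2].min(),q[:,2].max())
E
```

```text
table [ 0.31069805 -0.10334242 -0.00038464]
stand base ((574.1395263671875, 56.528167724609375), (281.5344543457031, 254.1692352294922), 86.99190521240234) ((574.1395263671875, 56.528167724609375), (281.5344543457031, 254.1692352294922), 86.99190521240234)
rim z ((570.5731811523438, 55.93597412109375), (162.4631805419922, 190.2119140625), 12.40584659576416) 656
panel [0.58305985 0.05960742 0.13833616] [0.84978071 0.18881739 0.49215926] 0.0005921699046080651 1823 1470 0.1861800728012524 ((583.0220336914062, 58.767486572265625), (62.62342834472656, 170.11155700683594), 12.333609580993652)
ped base ((539.8796997070312, -325.7705383300781), (134.96176147460938, 102.0384750366211), 22.821855545043945) ((542.9412841796875, -324.4399719238281), (176.20753479003906, 176.96337890625), 88.21027374267578)
pedal [ 0.54272085 -0.32402221  0.05602528] [0.28152624 0.11606148 0.95250864] 0.0019416355552598127 1802 1553 ((544.3450927734375, -324.55255126953125), (113.4920883178711, 98.59244537353516), 22.97638702392578) 0.03459839380625245 0.07569544138545821
```

```bash
python3 -m crank '[[0.2,-0.22,0,0.05],[0.4,-0.45,0,0.1],[0.6,-0.67,0,0.15],[0.8,-0.9,0,0.17],[0.8,-0.9,0,0.17]]' -1 20
python3 -m crank '[[0.24,-0.32,0,0],[0.48,-0.64,0,0],[0.72,-0.96,0,0]]' | tail -3
python3 -m crank '[[0.24,-0.32,0,0],[0.48,-0.64,0,0],[0.72,-0.96,0,0]]' | tail -3
python3 -m crank '[[0.24,-0.32,0,0],[0.48,-0.64,0,0],[0.72,-0.96,0,0],[0.72,-0.96,0,0]]'
```

```text
t: 0.57
eef_pos: [0.2465, -0.5045, 0.2132]
orientation: [0.994, 0.111, 0.001, -0.003]
wrist_force: [0.1, 0.3, -0.4]
finger_gap: 0.682
grip_force: 0.0
wrist_force: [1.3, 0.2, -0.1]
finger_gap: 0.471
grip_force: 0.0
wrist_force: [0.6, -0.9, 0.0]
finger_gap: 0.256
grip_force: 0.0
t: 1.4
eef_pos: [0.3954, -0.1757, 0.2136]
orientation: [0.993, 0.114, 0.001, -0.002]
wrist_force: [-0.5, -0.6, 0.0]
finger_gap: 0.001
grip_force: 0.0
```

```bash
python3 -m crank '[[0.24,-0.32,0,0],[0.48,-0.64,0,0],[0.72,-0.94,0,0]]' | tail -3
python3 -m crank '[[0.24,-0.32,0,0],[0.48,-0.64,0,0],[0.72,-0.93,0.1,0],[0.72,-0.93,0.35,0],[0.72,-0.93,0.55,0],[0.72,-0.93,0.55,0]]'
cat > m.py <<'E'
from h import *
import sys
c=viewer.read_camera("top"); P=cloud(c)
s=sensors.get_state(); print("t",s["t"],"tcp",s["eef_pos"],"F",s["wrist_force"])
if len(sys.argv)>1: cv2.imwrite(sys.argv[1],c["image"])
c2=viewer.read_camera("scene"); P2=cloud(c2)
if len(sys.argv)>2: cv2.imwrite(sys.argv[2],c2["image"])
e=np.array([.9766,.215]); f=np.array([-.215,.9766])
for nm,c,P in(("top",c,P),("scene",c2,P2)):
    S=P[...,:2]@e-.6163; T=P[...,:2]@f+.0673
    hsv=cv2.cvtColor(c["image"],cv2.COLOR_BGR2HSV)
    brown=(hsv[...,0]>5)&(hsv[...,0]<25)&(hsv[...,1]>90)
    k=(abs(T)<.082)&(abs(S)<.09)&(P[...,2]>.085)&(P[...,2]<.205)&brown
    q=P[k]
    if len(q)<30: print(nm,"few",len(q)); continue
    m,n,sd,q2=plane(q)
    hz=np.hypot(*n[:2]); sg=np.sign(n[:2]@e)
    print(nm,len(q),len(q2),"lean fwd deg",np.degrees(np.arctan2(n[2],hz)*sg),"yaw",np.degrees(np.arctan2(n[1]*sg,n[0]*sg)),"std",sd,"s at 70mm+z",(m[:2]@e-.6163),m[2], "Smin/max",S[k].min(),S[k].max(),"T",T[k].min(),T[k].max(),"zmax",P[k][:,2].max())
E
python3 m.py pics/top1.png pics/scene1.png
```

```text
wrist_force: [1.0, -1.1, 0.1]
finger_gap: 0.005
grip_force: 0.0
t: 2.15
eef_pos: [0.4899, 0.0305, 0.1553]
orientation: [0.994, 0.109, -0.003, 0.0]
wrist_force: [-0.8, 0.3, 0.7]
finger_gap: 0.005
grip_force: 0.0
t 2.2 tcp [0.49085646 0.02997156 0.15696792] F [-0.17394307 -0.83636077  0.21318633]
top 294 227 lean fwd deg 29.59345537063643 yaw 11.854505414597844 std 0.000555090264702668 s at 70mm+z -0.03448250111991147 0.13892687282090124 Smin/max -0.06596543480342676 -0.0035283606673165435 T 0.05424353603887489 0.08199511012591511 zmax 0.18536770921884652
scene 3291 2914 lean fwd deg 29.51612033586701 yaw 12.265840164873783 std 0.0013116456060761077 s at 70mm+z -0.03082890497873536 0.135222491335433 Smin/max -0.06431005516782806 0.0006778076204989603 T -0.08199082858860296 0.08197192270014908 zmax 0.18608358983248185
```

```bash
python3 -m crank '[[0.15,-0.05,0,0],[0.3,-0.09,0,0],[0.4,-0.09,0,0],[0.5,-0.09,0,0],[0.6,-0.09,0,0],[0.7,-0.09,0,0],[0.8,-0.09,0,0],[0.9,-0.09,0,0],[1,-0.09,0,0],[1,-0.09,0,0]]'
python3 m.py
```

```text
t: 3.08
eef_pos: [0.5898, 0.06, 0.1602]
orientation: [0.994, 0.108, 0.001, 0.0]
wrist_force: [-2.2, -0.2, 1.5]
finger_gap: 0.005
grip_force: 1.1
t 3.1333 tcp [0.58867596 0.05975882 0.15988453] F [-2.5035722   0.16545114  1.20822571]
top few 0
scene 2551 2171 lean fwd deg 6.9001402176035365 yaw 12.224241469220598 std 0.0009420595119957017 s at 70mm+z -0.003640811053580939 0.14398071767276346 Smin/max -0.03497568674575291 0.006071743818216069 T -0.08198590595594049 0.08197964485895395 zmax 0.19986458102752824
```

```bash
python3 -m crank '[[0.06,0,0,0],[0.12,0,0,0],[0.18,0,0,0],[0.24,0,0,0],[0.3,0,0,0],[0.3,0,0,0],[0.3,0,0,0]]'
python3 m.py x.png pics/scene2.png
```

```text
t: 3.77
eef_pos: [0.6176, 0.067, 0.1581]
orientation: [0.994, 0.108, -0.0, 0.0]
wrist_force: [-1.8, -1.0, 1.4]
finger_gap: 0.004
grip_force: 1.4
t 3.8167 tcp [0.61728369 0.06696894 0.15816665] F [-2.8075864  -1.34215763  0.58740363]
top few 12
scene 1628 1329 lean fwd deg -9.881320778373125 yaw 12.462724222800036 std 0.0006936794851547034 s at 70mm+z 0.018238489732223195 0.1441341722690958 Smin/max -0.0058511167336220415 0.02965655212484486 T -0.08199552424244905 0.08184897966622559 zmax 0.1995671937925207
```

```bash
python3 -m crank '[[-0.1,0,0,0],[-0.2,0,0,0],[-0.35,0,0,0],[-0.5,0,0,0],[-0.5,0,0,0],[-0.5,0,0,0]]' | head -2
python3 m.py x.png pics/scene3.png
```

```text
t: 4.37
eef_pos: [0.5695, 0.057, 0.1591]
t 4.4167 tcp [0.57007396 0.05706627 0.15901448] F [-0.03058257 -0.62199237 -0.00222579]
top few 0
scene 2318 1999 lean fwd deg 2.5545527172131157 yaw 12.272142839768525 std 0.0009312789074646589 s at 70mm+z 0.0020065426385750262 0.1446466999062902 Smin/max -0.037958281445879316 0.00704253398167809 T -0.08198756147141154 0.08197907280149913 zmax 0.20115364560962679
```

View pics/scene3.png

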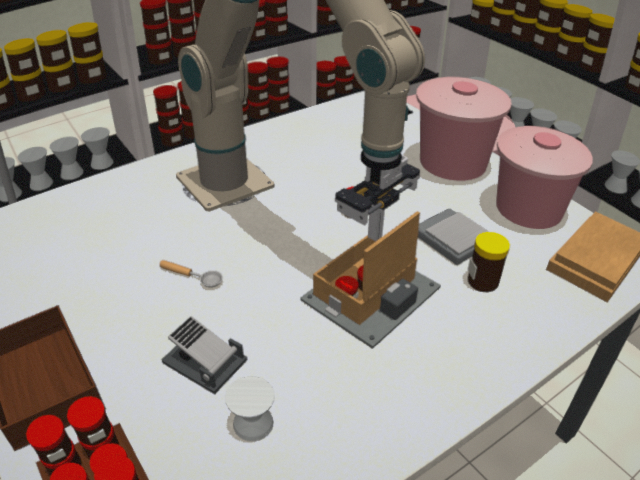

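The picture shows the panel nearly upright, edge from (362,250) to (418,215), with the finger clear in front at (377,225). It sprang back about 12.4°, so I'll bend it to about -12.6°.

```bash
python3 -m crank '[[0.15,0,0,0],[0.3,0,0,0],[0.37,0,0,0],[0.44,0,0,0],[0.5,0,0,0],[0.54,0,0,0],[0.54,0,0,0],[0.54,0,0,0]]' | head -4
python3 m.py
```

```text
t: 5.13
eef_pos: [0.6199, 0.0678, 0.1578]
orientation: [0.994, 0.108, -0.001, 0.0]
wrist_force: [-2.6, -0.9, -2.0]
t 5.1833 tcp [0.61990341 0.06779689 0.15785971] F [-3.17312524 -0.39338293 -1.57387095]
top few 15
scene 1514 1220 lean fwd deg -11.677845461143747 yaw 12.54218231208775 std 0.0006515599315848915 s at 70mm+z 0.020785645991906687 0.14421565437258727 Smin/max 0.00020530019830877766 0.03285662763873465 T -0.08199526975335561 0.08153373660987091 zmax 0.19811296204000636
```

Another 1.2° ≈ 1.7 mm, then release.

```bash
python3 -m crank '[[0.01,0,0,0],[0.02,0,0,0],[0.02,0,0,0],[0.02,0,0,0]]' | head -2
python3 m.py | tail -1
python3 -m crank '[[-0.1,0,0,0],[-0.2,0,0,0],[-0.35,0,0,0],[-0.5,0,0,0],[-0.5,0,0,0],[-0.5,0,0,0]]' | head -2
python3 m.py
python3 - <<'E'
from h import *
c=viewer.read_camera("scene");P=cloud(c)
q=P[(abs(P[...,0]-.35)<.1)&(abs(P[...,1]+.1)<.15)&(abs(P[...,2])<.01)]
print(plane(q)[:3])
E
```

```text
t: 5.57
eef_pos: [0.6231, 0.0684, 0.1585]
scene 1371 1097 lean fwd deg -13.768786553736264 yaw 12.564981631821913 std 0.0006580748881810855 s at 70mm+z 0.023599840618408807 0.14387763944720558 Smin/max 0.004890470163482097 0.037202273803681574 T -0.08198309639971077 0.08175382752792314 zmax 0.19751814123721567
t: 6.17
eef_pos: [0.5763, 0.0579, 0.1596]
t 6.2167 tcp [0.57670673 0.05811365 0.1594545 ] F [-1.02243862 -0.48404875  0.50456937]
top few 0
scene 2199 1855 lean fwd deg 0.07452740594329599 yaw 12.293312565983696 std 0.0008369616945112675 s at 70mm+z 0.005324554782866087 0.14446745952261167 Smin/max -0.02967065027048954 0.008414897274596322 T -0.08199776730939126 0.08184048327238787 zmax 0.20120455453932426
(array([ 0.35627416, -0.10183003,  0.00047829]), array([-0.00112323,  0.00316346,  0.99999437]), np.float64(0.0015208818133942593))
```

The panel stands at 0.1° from upright. Next is the pedal: check the pad position while moving above it.

```bash
python3 -c "
import numpy as np;P=np.load('P.npy');print(P[252,488],P[262,491],P[243,486])"
python3 -m crank '[[-0.25,0,0,0],[-0.5,0,-0.1,0],[-0.5,0,-0.35,0],[-0.5,0,-0.6,0],[-0.5,0,-0.6,0]]' | head -2
python3 -m crank '[[-0.08,0.3,0,0],[-0.16,0.6,0,0],[-0.25,0.93,0,0]]' | head -2
python3 -m crank '[[-0.08,0.3,0,0],[-0.16,0.6,0,0],[-0.25,0.93,0,0]]' | head -2
python3 -m crank '[[-0.08,0.3,0,0],[-0.16,0.6,0,0],[-0.25,0.93,0,0]]' | head -2
python3 -m crank '[[-0.08,0.3,0,0],[-0.16,0.6,0,0],[-0.25,0.93,0,0],[-0.25,0.93,0,0],[-0.25,0.93,0,0]]'
```

```text
[ 0.51170917 -0.33471497  0.06960337] [ 0.49063229 -0.33886343  0.07239156] [ 0.5319     -0.33464603  0.05987391]
t: 6.73
eef_pos: [0.5295, 0.0475, 0.2229]
t: 6.98
eef_pos: [0.5224, -0.0491, 0.2186]
t: 7.23
eef_pos: [0.5177, -0.1464, 0.2183]
t: 7.48
eef_pos: [0.5133, -0.2429, 0.2182]
t: 7.9
eef_pos: [0.5076, -0.3407, 0.2177]
orientation: [0.994, 0.106, -0.0, 0.001]
wrist_force: [-0.7, -0.2, -0.2]
finger_gap: 0.007
grip_force: 0.0
```

```bash
python3 -m crank '[[0,0,0.3,0],[0,0,0.6,0],[0,0,0.9,0],[0,0,1,0]]' | head -2
python3 -m crank '[[0,0,0.2,0],[0,0,0.3,0],[0,0,0.4,0],[0,0,0.45,0],[0,0,0.5,0],[0,0,0.55,0],[0,0,0.6,0],[0,0,0.6,0]]'
python3 - <<'E'
from h import *
print(sensors.get_state()["wrist_force"],sensors.get_state()["eef_pos"])
c=viewer.read_camera("scene");cv2.imwrite("pics/s4.png",cv2.resize(c["image"][270:430,120:320],None,fx=3,fy=3))
E
```

```text
t: 8.23
eef_pos: [0.5066, -0.3346, 0.1145]
t: 8.9
eef_pos: [0.507, -0.3387, 0.0593]
orientation: [0.994, 0.108, -0.001, 0.0]
wrist_force: [-3.6, -0.2, 7.9]
finger_gap: 0.004
grip_force: 3.3
[-3.64648585 -0.22266048  7.92662757] [ 0.50696858 -0.33874832  0.05926187]
```

View pics/s4.png

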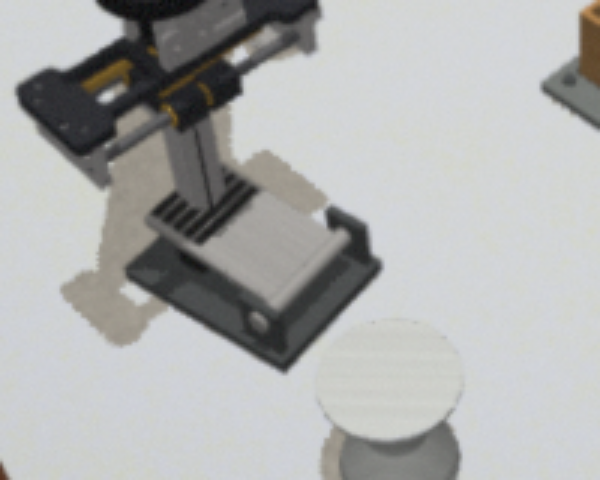

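The crop shows the fingertip on the ribbed pad at (205,205), with the pedal partly down. I'll press on to the stop, where the force should climb.

```bash
python3 -m crank '[[0,0,0.04,0],[0,0,0.08,0],[0,0,0.12,0],[0,0,0.12,0]]' | sed -n '2p;4p'
python3 -m crank '[[0,0,0.02,0],[0,0,0.04,0],[0,0,0.04,0],[0,0,0.04,0]]' | sed -n '2p;4p'
```

```text
eef_pos: [0.5069, -0.3392, 0.0526]
wrist_force: [-12.1, 5.5, 39.3]
eef_pos: [0.5069, -0.3393, 0.0518]
wrist_force: [-17.6, 8.3, 64.1]
```

The stop is reached, since the force jumps. I'll ease the force a little, hold, and check the slope.

```bash
python3 -m crank '[[0,0,-0.06,0],[0,0,-0.06,0],[0,0,-0.06,0],[0,0,-0.06,0],[0,0,-0.06,0],[0,0,-0.06,0],[0,0,-0.06,0],[0,0,-0.06,0],[0,0,-0.06,0],[0,0,-0.06,0],[0,0,-0.06,0],[0,0,-0.06,0]]' | sed -n '2p;4p'
cat > p.py <<'E'
from h import *
e=np.array([.9218,.3878]);f=np.array([-.3878,.9218]);o=np.array([.5399,-.3258])
c=viewer.read_camera("scene");P=cloud(c);S=(P[...,:2]-o)@e;T=(P[...,:2]-o)@f
k=(S>-.015)&(S<.03)&(abs(T)<.028)&(P[...,2]>.025)&(P[...,2]<.08)
m,n,sd,q=plane(P[k]);print("slope",np.arctan2(n[:2]@e,n[2]),sd,len(q))
E
python3 p.py
```

```text
eef_pos: [0.5076, -0.3393, 0.053]
wrist_force: [-7.5, 1.4, 26.0]
slope 0.06284577114640302 0.0012446531087564022 490
```

The slope is 0.06 (0.05 expected at the stop), and it was held for 1 s. Now release.

```bash
python3 -m crank '[[0,0,-0.1,0],[0,0,-0.2,0],[0,0,-0.35,0],[0,0,-0.6,0],[0,0,-1,0],[0,0,-1,0]]' | sed -n '2p;4p'
python3 -m crank '[[0,0,-0.3,0],[0,0,-0.6,0],[0,0,-0.6,0],[0,0,-0.6,0],[0,0,-0.6,0]]' | sed -n '1,4p'
python3 p.py; python3 m.py pics/top5.png pics/scene5.png
```

```text
eef_pos: [0.5124, -0.3405, 0.1561]
wrist_force: [1.6, -1.2, -0.1]
t: 11.58
eef_pos: [0.5079, -0.3377, 0.2087]
orientation: [0.994, 0.108, 0.0, 0.0]
wrist_force: [0.3, 0.4, 0.2]
slope 0.33206593483700003 0.001496031047805315 591
t 11.6833 tcp [ 0.50727667 -0.33737769  0.20750068] F [-0.20941915  0.131382   -0.47706785]
top 1338 1047 lean fwd deg -0.6526042959559337 yaw 12.53024782616151 std 0.0006920588113261718 s at 70mm+z -0.0035226975322210086 0.1476973801254872 Smin/max -0.005725957936434378 0.005094832266877458 T -0.08196562583057548 0.08189567822925492 zmax 0.20180488798079976
scene 2189 1829 lean fwd deg -0.013569710789580391 yaw 12.31253261451265 std 0.0007789269763854338 s at 70mm+z 0.005318275135259398 0.14451540324160075 Smin/max -0.0036023460598662016 0.008507091364492236 T -0.08198124755150246 0.08185511496072642 zmax 0.20126571433909518
```

View pics/scene5.png

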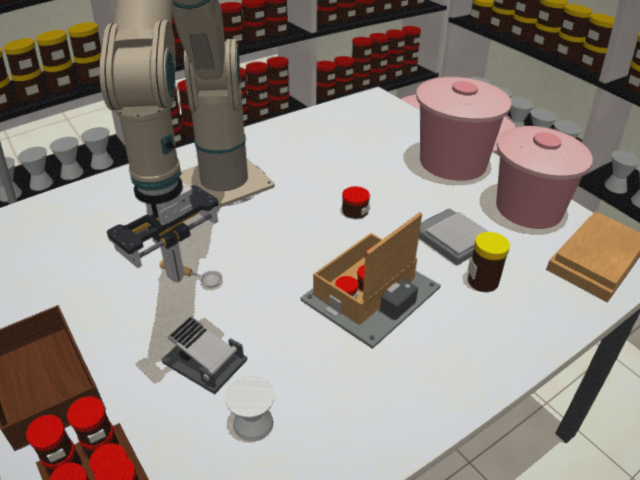

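The picture shows the panel upright at (392,255), the pedal up at (205,345) and all the bystanders in place. The arm is clear of everything.

```bash
python3 -c "
from rig import workorder; print(workorder.hand_in())"
```

```text
the job is handed in; nothing more can be done
None
```

The job is handed in: the panel stands upright by itself (within about 0.7° in both camera views), the pedal was pressed to its stop, held for about 1 s and came back up, and in the final picture the jars, burner and scoop are where they were; pressing briefly reached 64 N on the fingertips at the stop.

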